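# Dip the felt polishing sticks and start the drying timer

### The arm

A 7-joint arm with a two-finger parallel gripper is mounted at the origin on the work surface. World frame = base frame: x ahead of the robot, y to its left, z up, the work surface at z = 0. Lengths are in m, angles in rad, forces in N, time in s.
With the tool pointing down it reaches from about 0.35 to 0.9 m from the base axis. Payload 8.1 kg.
Tool frame: the origin (TCP) lies at the very end of the fingers, on their centre line; the grasp point (between the pads) lies 19 mm behind it; z points along the fingers, y is the line along which they close (so a half turn about z gives the same grasp; the last joint's range is limited). The gripper opens to 85 mm and grips with 20 to 120 N. Pads are 22 mm wide; open, the fingers measure 114 mm over their backs; the gripper's body (76 mm by 85 mm) begins 54 mm behind the grasp point. The pads swing forward as they close: fully open they stand 13 mm farther back than shut.
Start: joints at [-1.204, 0.434, 0.025, 1.573, -0.012, 1.134, -0.075], TCP at [0.283, 0.557, 0.231] pointing down, gripper open.
Joint ranges: [-2.62, 2.62], [-0.44, 2.09], [-1.27, 1.32], [0.08, 2.57], [-1.32, 4.46], [0.12, 2], [-2.74, 2.74]. Speed limits (rad/s): [2.22, 2.22, 3.01, 3.01, 3.14, 3.14, 3.14].

### API

Orientations are given as a rotation vector (axis times angle).
In Python, from workcell import sensors, get_image, arm gives the robot as it stands.
- The arm moves only by the tool servo_tool, never from a script. Its argument "increments" is one flat list of numbers, 7 for each row, row after row: the turn, a rotation vector about the tool's x, y, z in rad, then the shift along the tool's x, y, z in cm, then the finger opening in cm, from 0 to 8.54. A call has 1 to 5 rows; each row shifts and turns the commanded pose from where the row before left it, along the tool's axes as they then stand; what a row does not reach is not made up. A row lasts 1/8 s, in which the tool goes at most 62.5 mm and 10.7 degrees, less where a joint would pass 70% of its speed; a pose out of reach is approached as far as the arm can. A call is refused whole if a number of a shift passes 6.25 or a number of a turn 0.188, either way. A call with a gripper value outside its range is refused whole. The fingers move at their own pace and stop on an object; "squeeze" is the grip in N (left out, the last holds). Time passes only in rows, so rows that do not move let the fingers close. It gives the time, the measured TCP pose, the force, the opening and the grip force at its end, in the units of the state.
- sensors.get_obs(): the state, without advancing time (a new reading comes with each control period).
- get_image(name): name is "scene" or "top" or "wrist"; returns a dict with "img" (480x640x3 uint8, red, green, blue), "fov_y" (degrees; the focal length in pixels is half the picture's height over the tangent of half this angle, whatever the lens; pixels are square), "cx", "cy" (the principal point, pixels), "k1" (the pictures are not rectified: a ray, as slopes to the right and down, at radius r is drawn at 1 + k1 r^2 times it, then the intrinsics apply), "view" (4x4, takes a point from world to camera coordinates); the wrist camera has in their place "tool_from_camera" (4x4, takes a point from camera to tool coordinates, whose origin is the TCP and whose axes are the flange's). Camera axes: x right, y up, looking along -z (the intrinsics and any distortion apply to the point x, -y, -z); pixel columns grow to the right and rows downward; lengths in m; the calibration is good to about 2 mm. A picture is of the moment at which its call begins: read the wrist's pose just before it. There is no depth.
- arm.close_job(): hands the job in; it is judged then, once.
The state is a dict: "clock": time; "joint_positions": joint angles; "joint_vel": joint speeds; "joint_torque": joint torques, N m; "tcp_pos": TCP position; "ee_rot": TCP orientation; "wrist_force": force on the tool from outside, world axes, zero at the start; "wrist_torque": the same for the moment, N m; "opening": opening from 0.0 (shut) to 1.0 (fully open); "grasp_force": force on a finger pad.
Only numpy, scipy, OpenCV 4.12 (cv2) and the standard library are available. Lean on these libraries where they do the work, as an engineer would, in place of code of your own. Each camera call takes 0.05 s, during which the arm holds its last target. There are 200 camera calls.

### The job

Take each felt polishing stick that is in the wooden rack, dip its felt tip deep into the pot of its own colour, almost to the bottom, and hang it on its collar in the drip rack hole flagged with its colour; dip them from coarse to fine (blue, then green, then yellow; one may be missing) and never in another colour's pot. When all the sticks hang there, take the black stylus, press the timer's recessed red button well down with its tip, and put the stylus back in its stand. Keep the pots standing upright and leave the other things on the bench alone.

Things in the scene. Friction and masses are not known exactly. Their poses are not given: they have to be found in the camera images.
- blue_stick: blue (coarse) felt polishing stick 150 mm long, upright in the stock rack at the start; may be absent. From below: off-white felt tip (16 mm diameter, 34 long, lowest 6 mm tapered), 15 mm shank, dark collar (30 mm diameter, 72 to 78 mm up), round blue handle (22 mm diameter, 78 to 150 mm up). 90 g, loose. Origin: lower end of the felt tip; z along the stick to the handle
- green_stick: green (medium) felt polishing stick 150 mm long, upright in the stock rack at the start; may be absent. From below: off-white felt tip (16 mm diameter, 34 long, lowest 6 mm tapered), 15 mm shank, dark collar (30 mm diameter, 72 to 78 mm up), round green handle (22 mm diameter, 78 to 150 mm up). 90 g, loose. Origin: lower end of the felt tip; z along the stick to the handle
- yellow_stick: yellow (fine) felt polishing stick 150 mm long, upright in the stock rack at the start; may be absent. From below: off-white felt tip (16 mm diameter, 34 long, lowest 6 mm tapered), 15 mm shank, dark collar (30 mm diameter, 72 to 78 mm up), round yellow handle (22 mm diameter, 78 to 150 mm up). 90 g, loose. Origin: lower end of the felt tip; z along the stick to the handle
- blue_pot: blue open round dipping pot, 68 mm across, 45 mm high, wall 4 mm, inside floor 6 mm above its underside (inner diameter about 58 mm). 450 g, loose on the bench, mouth upward; may get pushed aside. Origin at the centre of its underside, z up
- green_pot: green open round dipping pot, 68 mm across, 45 mm high, wall 4 mm, inside floor 6 mm above its underside (inner diameter about 58 mm). 450 g, loose on the bench, mouth upward; may get pushed aside. Origin at the centre of its underside, z up
- yellow_pot: yellow open round dipping pot, 68 mm across, 45 mm high, wall 4 mm, inside floor 6 mm above its underside (inner diameter about 58 mm). 450 g, loose on the bench, mouth upward; may get pushed aside. Origin at the centre of its underside, z up
- stock_rack: fixed wooden rack with three through holes (23 mm wide, 65 mm apart in a row along its y axis) in a 15 mm thick top plate 70 x 200 mm, upper face 100 mm above the bench; the sticks start in it, in any order, tips hanging 28 mm above the bench. Origin under its centre on the bench, z up
- drip_rack: fixed bare aluminium rack of the same sizes as the stock rack, its holes marked by colour flags on two sides: blue at +65 mm, green at 0, yellow at -65 mm along its y axis. A stick hung in it rests on its collar. Origin under its centre on the bench, z up
- drip_hole_blue (a point): centre of the mouth of the blue flagged hole, on the drip rack's upper face, 100 mm above the bench
- drip_hole_green (a point): centre of the mouth of the green flagged hole, on the drip rack's upper face, 100 mm above the bench
- drip_hole_yellow (a point): centre of the mouth of the yellow flagged hole, on the drip rack's upper face, 100 mm above the bench
- stylus: black handled stylus, 148 mm long, standing upright in its wooden stand at the start: steel rod 10 mm diameter, 70 mm long at the bottom, dark collar 30 mm diameter (70 to 76 mm up), round black handle 22 mm diameter (76 to 148 mm up). 90 g, loose. Origin at the lower end of the rod, z along it towards the handle
- stylus_stand: fixed dark wooden block 70 x 70 x 80 mm with one upright through hole (19 mm wide) for the stylus, which rests on its collar. Origin under its centre on the bench, z up
- stylus_stand_hole (a point): centre of the hole's mouth on the stand's upper face, 80 mm above the bench
- timer: fixed drying timer, a grey box 90 x 90 x 60 mm with a white top face, a dark display strip, and a recessed red push button in a 19 mm round well 15 mm from its centre towards its -x side. Origin under its centre on the bench, z up
- timer_button (a joint): travel of the red push button, 0 up to 0.005 m fully pressed; springs back; starts to move at about 1.5 N, fully down at about 5 N; 3 mm counts as pressed
- timer_button_top (a point): centre of the button's top (16 mm diameter), 7 mm below the timer's top face when up, 53 mm above the bench
- mould: fluted polished steel pan mould lying upside down, 114 mm across, 46 mm high; bystander, not needed
- spray_can: blue spray can 60 mm across, 150 mm high, standing; bystander, not needed
- screw_jar: glass jar with red lid, 64 mm across, 80 mm high; bystander, not needed
- compound_bar: red-brown polishing compound bar 120 x 45 x 35 mm; bystander, not needed
- wrench: steel wrench lying flat; bystander, not needed
- screwdriver: screwdriver with orange handle, lying flat; bystander, not needed
- hammer: hammer lying flat; bystander, not needed
Not all that is in view belongs to the job. Of the things like the stylus_stand, leave any that is orange; of the rest the smaller one is meant.

How it is judged:
By the outcome, as a careful person would: the job done as asked, in the order asked, and still so for the second after the job is handed in, with the robot touching nothing.
Of blue_stick, green_stick, yellow_stick only 2 to 3 are there at a start; the rules pass over those that are not, and their reading is None.
At some moment in a run one of blue_pot, green_pot, yellow_pot may be knocked a few centimetres aside while the robot is not near it.
It also fails if it takes over 210 s, if anything falls off the work surface, if the arm or the gripper's body presses on something with over 40 N, if the wrist force passes 120 N, or if a joint passes its speed limit or range.

## Working session

There is one attempt and no reset: what is moved stays moved. The work goes in short steps, Python scripts to look and compute and a tool call to move; the robot and the scene stay as the last step left them, time stands still between calls to the robot, and variables do not carry over. Pictures are saved under pics/ and viewed, at most 14 in all, crops included, and the job is handed in when it is done.

Besides the shell and the picture viewer there is one more tool, called as name(argument=value, ...) on one line, values as JSON. servo_tool: Moves the arm, as the interface text tells. Its arguments: {"type":"object","properties":{"increments":{"type":"array"},"squeeze":{"type":"number"}},"required":["increments"]}

```bash
mkdir -p pics; ls
python3 - <<'E'
from workcell import sensors,get_image,arm
import cv2,numpy as np
o=sensors.get_obs(); print(o)
for n in ("scene","top"):
    d=get_image(n); cv2.imwrite(f"pics/{n}0.png",d["img"][:,:,::-1]); print(n,{k:v for k,v in d.items() if k!="img"})
E
```

```text
pics
{'clock': 0.0, 'joint_positions': array([-1.20357916,  0.4352033 ,  0.02500378,  1.57409851, -0.01157595,
        1.13401483, -0.07507521]), 'joint_vel': array([ 6.88669215e-04, -1.70630635e-03,  2.61665522e-03, -2.43176177e-03,
       -5.16749372e-04, -3.86649223e-04, -6.29192526e-05]), 'joint_torque': array([ 6.14386736e-04, -6.70463204e+01,  1.02540348e+00, -3.16219568e+01,
        1.56267785e-02,  1.21016233e-02,  2.26536336e-06]), 'tcp_pos': array([0.28279524, 0.55678949, 0.23053802]), 'ee_rot': array([-7.31269303e-01, -3.05509932e+00,  2.46244256e-03]), 'wrist_force': array([-0.28390988, -0.29348269,  0.65208101]), 'wrist_torque': array([ 0.00680049, -0.00451831, -0.01967365]), 'grasp_force': 0.0, 'opening': 0.9988218066997937}
scene {'fov_y': 45.840876439229135, 'cx': 322.70440516877613, 'cy': 236.7516463957114, 'k1': -0.11392662524804316, 'view': array([[-0.08017876,  0.99665556, -0.01578146,  0.1191931 ],
       [-0.56551625, -0.03244542,  0.8240987 ,  0.25432719],
       [ 0.82083052,  0.07499988,  0.56622635, -1.85516407],
       [ 0.        ,  0.        ,  0.        ,  1.        ]])}
top {'fov_y': 48.48585171066753, 'cx': 329.0627212795177, 'cy': 247.70845271948306, 'k1': -0.024099154561973552, 'view': array([[ 0.02383427, -0.99970168,  0.00533626, -0.06409498],
       [ 0.99600685,  0.02420487,  0.08593296, -0.54067624],
       [-0.08603649,  0.0032668 ,  0.99628663, -1.46154079],
       [ 0.        ,  0.        ,  0.        ,  1.        ]])}
```

View pics/top0.png

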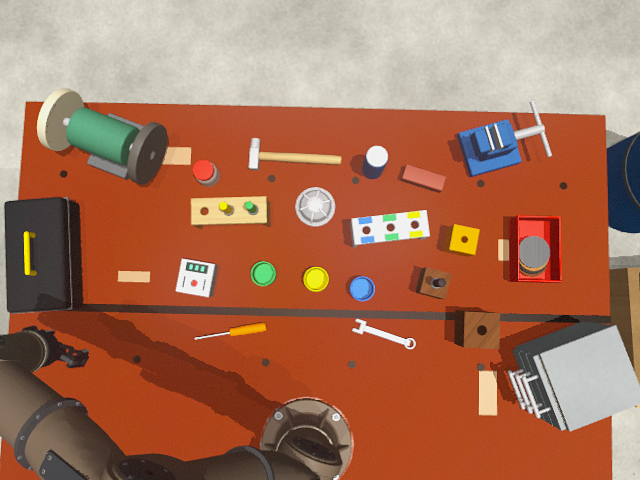

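View pics/scene0.png

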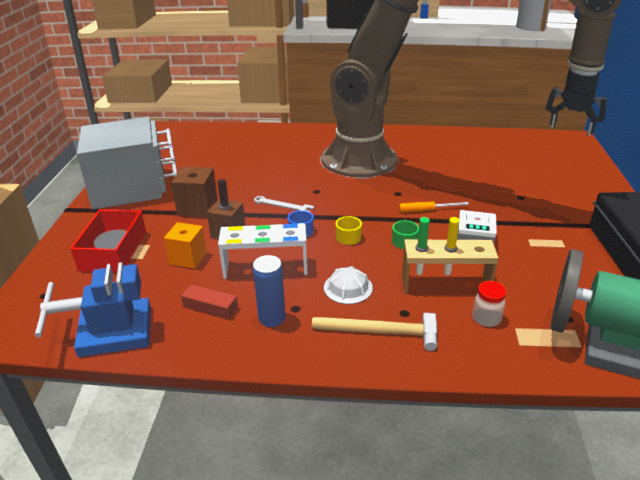

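```bash
cat > h.py <<'E'
from workcell import sensors,get_image,arm
import cv2,numpy as np
from scipy.spatial.transform import Rotation as R
def snap(n,fn=None):
    o=sensors.get_obs(); d=get_image(n); d["obs"]=o
    if "view" in d: d["wc"]=np.linalg.inv(d["view"])
    else:
        T=np.eye(4); T[:3,:3]=R.from_rotvec(o["ee_rot"]).as_matrix(); T[:3,3]=o["tcp_pos"]
        d["wc"]=T@d["tool_from_camera"]
    d["f"]=240/np.tan(np.radians(d["fov_y"])/2)
    if fn: cv2.imwrite(f"pics/{fn}.png",d["img"][:,:,::-1])
    return d
def plane(d,px,z):
    f=d["f"]; K=np.array([[f,0,d["cx"]],[0,f,d["cy"]],[0,0,1]])
    u=cv2.undistortPoints(np.array([[px]],float),K,np.array([d["k1"],0,0,0.]))[0,0] if False else None
    q=(np.array(px,float)-[d["cx"],d["cy"]])/f; p=q.copy()
    for _ in range(30): p=q/(1+d["k1"]*(p@p))
    r=d["wc"][:3,:3]@np.array([p[0],-p[1],-1]); c=d["wc"][:3,3]
    return c+r*(z-c[2])/r[2]
def proj(d,P):
    c=np.linalg.inv(d["wc"])@np.r_[P,1]; p=np.array([c[0],-c[1]])/-c[2]
    return p*(1+d["k1"]*(p@p))*d["f"]+[d["cx"],d["cy"]]
def mask(d,lo,hi,roi=None):
    m=cv2.inRange(cv2.cvtColor(d["img"],cv2.COLOR_RGB2HSV),np.array(lo),np.array(hi))
    if roi:
        x0,y0,x1,y1=roi; k=np.zeros_like(m); k[y0:y1,x0:x1]=255; m&=k
    return m
def big(m):
    c=cv2.findContours(m,cv2.RETR_EXTERNAL,cv2.CHAIN_APPROX_NONE)[0]
    return max(c,key=cv2.contourArea)
def rect(d,m,z):
    b=cv2.boxPoints(cv2.minAreaRect(big(m))); P=np.array([plane(d,p,z) for p in b]); 
    e=P[1]-P[0],P[2]-P[1]; e=sorted(e,key=np.linalg.norm); 
    return P.mean(0),np.linalg.norm(e[0]),np.linalg.norm(e[1]),np.degrees(np.arctan2(e[1][1],e[1][0]))
def to(P,yaw=None,o=None):
    """print tool-frame shift (cm) and turn about tool z toward TCP P, tool y axis at yaw (deg, mod 180)"""
    o=o or sensors.get_obs(); M=R.from_rotvec(o["ee_rot"]).as_matrix()
    y=np.degrees(np.arctan2(M[1,1],M[0,1]))
    t=0 if yaw is None else -((yaw-y+90)%180-90)
    print("tcp",o["tcp_pos"].round(4),"yaw_y",y.round(1),"zdir",M[:,2].round(3),"shift_cm",(M.T@(np.array(P)-o["tcp_pos"])*100).round(2),"turn_z",np.radians(t).round(3),"q7",o["joint_positions"][6].round(2),"t",o["clock"].round(2))
E
python3 - <<'E'
from h import *
d=snap("top")
def show(n,r): print(n,r[0].round(4),[round(float(x),4) for x in r[1:]])
show("stock",rect(d,mask(d,(15,40,120),(32,170,255),(185,185,275,235)),.1))
show("drip",rect(d,cv2.morphologyEx(mask(d,(0,0,170),(180,60,255),(340,200,440,255)),cv2.MORPH_CLOSE,np.ones((25,25))),.1))
for n,lo,hi,roi in (("g",(40,80,40),(85,255,255),(245,255,285,295)),("y",(22,120,80),(35,255,255),(298,260,336,298)),("b",(100,100,50),(130,255,255),(340,268,382,306))):
    c=big(mask(d,lo,hi,roi)); (p,s,a)=cv2.minAreaRect(c); P=plane(d,p,.04);print(n,p,s,P.round(4),np.array(s)/d["f"]*(1.46-.04))
for n,lo,hi,roi in (("gs",(40,80,40),(85,255,255),(238,195,262,220)),("ys",(22,150,80),(35,255,255),(215,198,236,218))):
    c=big(mask(d,lo,hi,roi)); p=cv2.minAreaRect(c);print(n,p,plane(d,p[0],.165).round(4))
show("timer",rect(d,mask(d,(0,0,180),(180,40,255),(175,255,218,300)),.06))
c=big(mask(d,(0,120,120),(180,255,255),(188,277,200,290)));print("btn",cv2.minAreaRect(c),plane(d,cv2.minAreaRect(c)[0],.053).round(4))
img=d["img"]; a=cv2.resize(img[195:305,170:300],None,fx=3,fy=3,interpolation=2); b=cv2.resize(img[195:305,340:470],None,fx=3,fy=3,interpolation=2)
cv2.imwrite("pics/crop.png",np.hstack([a,b])[:,:,::-1])
E
```

```text
stock [0.6288 0.2188 0.1   ] [0.0731, 0.2017, -87.1032]
drip [ 0.5947 -0.212   0.1   ] [0.0725, 0.2027, -81.812]
g (263.0, 273.0) (24.0, 24.0) [0.4666 0.1285 0.04  ] [0.06394525 0.06394525]
y (315.5, 279.0) (24.0, 25.0) [ 0.4537 -0.0159  0.04  ] [0.06394525 0.06660963]
b (362.0, 288.0) (24.0, 24.0) [ 0.4321 -0.1438  0.04  ] [0.06394525 0.06394525]
gs ((250.50003051757812, 206.50003051757812), (12.727920532226562, 7.071067810058594), 45.0) [0.6299 0.1511 0.165 ]
ys ((225.00001525878906, 207.5000457763672), (13.435027122497559, 7.77817440032959), 45.0) [0.6258 0.2157 0.165 ]
timer [0.45   0.3104 0.06  ] [0.0906, 0.0908, -8.1358]
btn ((194.0, 283.0), (4.0, 4.0), 90.0) [0.4344 0.3135 0.053 ]
```

View pics/crop.png

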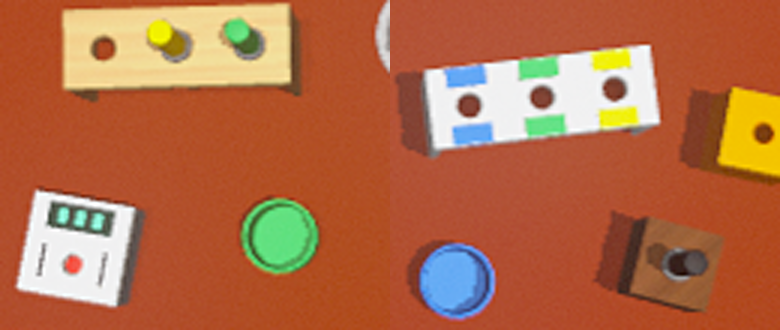

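Run:
```python
from h import *
to((.632,.154,.27),2.9)
```

```text
Traceback (most recent call last):
  File "h.py", line 40, in to
    print("tcp",o["tcp_pos"].round(4),"yaw_y",y.round(1),"zdir",M[:,2].round(3),"shift_cm",(M.T@(np.array(P)-o["tcp_pos"])*100).round(2),"turn_z",np.radians(t).round(3),"q7",o["joint_positions"][6].round(2),"t",o["clock"].round(2))
                                                                                                                                                                                                                   ^^^^^^^^^^^^^^^^
AttributeError: 'float' object has no attribute 'round'
```

```bash
python3 - <<'E'
s=open('h.py').read()
i=s.index('    print("tcp"')
s=s[:i]+'''    D=np.array(P)-o["tcp_pos"]; M2=M@R.from_euler("z",t,degrees=True).as_matrix(); r=np.round
    print("tcp",r(o["tcp_pos"],4),"yaw_y",r(y,1),"zdir",r(M[:,2],3),"turn_z",r(np.radians(t),3),"shift_after_turn",r(M2.T@D*100,2),"q7",r(o["joint_positions"][6],2),"t",r(o["clock"],2),"F",r(o["wrist_force"],1),"grip",r(o["grasp_force"],1),r(o["opening"],3))
'''
open('h.py','w').write(s)
E
python3 - <<'E'
from h import *
to((.632,.154,.27),2.9)
E
```

```text
tcp [0.2828 0.5569 0.2307] yaw_y 63.1 zdir [-0.    -0.001 -1.   ] turn_z 1.05 shift_after_turn [-42.01  32.83  -3.9 ] q7 -0.08 t 0.15 F [-0.8 -0.7  0.1] grip 0.0 1.001
```

servo_tool(increments=[0,0,0.175,0,0,-0.65,8.5,0,0,0.175,0,0,-0.65,8.5,0,0,0.175,0,0,-0.65,8.5,0,0,0.175,0,0,-0.65,8.5,0,0,0.175,0,0,-0.65,8.5])

```text
clock: 0.78
tcp_pos: [0.2828, 0.5571, 0.2637]
ee_rot: [1.964, 2.452, -0.001]
wrist_force: [0.3, -0.5, -0.3]
opening: 0.995
grasp_force: 0.0
```

servo_tool(increments=[0,0,0.175,0,0,-0.65,8.5,0,0,0,-4.2,3.28,0,8.5,0,0,0,-4.2,3.28,0,8.5,0,0,0,-4.2,3.28,0,8.5,0,0,0,-4.2,3.28,0,8.5])

```text
clock: 1.4
tcp_pos: [0.4233, 0.3947, 0.2702]
ee_rot: [-2.164, -2.278, 0.0]
wrist_force: [1.1, 0.8, 1.1]
opening: 0.995
grasp_force: 0.0
```

servo_tool(increments=[0,0,0,-4.2,3.28,0,8.5,0,0,0,-4.2,3.28,0,8.5,0,0,0,-4.2,3.28,0,8.5,0,0,0,-4.2,3.28,0,8.5,0,0,0,-4.2,3.28,0,8.5])

```text
clock: 2.02
tcp_pos: [0.5978, 0.1935, 0.2701]
ee_rot: [-2.164, -2.277, 0.0]
wrist_force: [-0.4, 0.5, 0.5]
opening: 0.996
grasp_force: 0.0
```

servo_tool(increments=[0,0,0,-4.2,3.28,0,8.5,0,0,0,0,0,0,8.5,0,0,0,0,0,0,8.5])

```text
clock: 2.4
tcp_pos: [0.6315, 0.155, 0.2698]
ee_rot: [-2.164, -2.276, 0.001]
wrist_force: [-1.3, 0.6, -0.0]
opening: 0.994
grasp_force: 0.0
```

Run:
```python
from h import *
to((.632,.154,.27),2.9)
d=snap("wrist","w1"); print(d["tool_from_camera"].round(3),d["fov_y"],d["k1"])
```

```text
tcp [0.6315 0.155  0.2698] yaw_y 2.9 zdir [-0.001  0.    -1.   ] turn_z 0.0 shift_after_turn [-0.1   0.04 -0.02] q7 -0.1 t 2.4 F [-1.3  0.6 -0. ] grip 0.0 0.994
[[-0.002  0.946  0.324  0.083]
 [ 1.     0.002  0.001 -0.001]
 [ 0.     0.324 -0.946 -0.142]
 [ 0.     0.     0.     1.   ]] 69.33995097929036 -0.00650326156976284
```

View pics/w1.png

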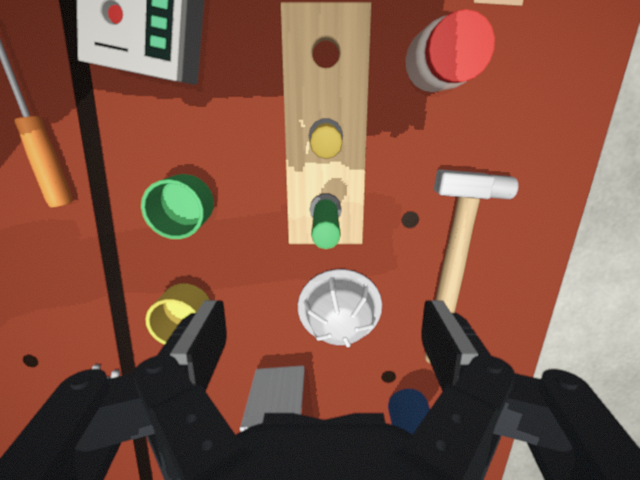

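Run:
```python
from h import *
d=snap("wrist")
hsv=cv2.cvtColor(d["img"],cv2.COLOR_RGB2HSV)
print(hsv[232,326],hsv[212,326],hsv[143,326],hsv[125,326])
for p in ((326,233),(326,142)): print(plane(d,p,.178).round(4))
p=(326,52);print("hole",plane(d,p,.1).round(4))
c=big(mask(d,(40,80,40),(85,255,255),(130,160,220,250)));e=cv2.fitEllipse(c);print(e,plane(d,e[0],.045).round(4))
c=big(mask(d,(12,20,100),(32,170,255),(275,0,375,250)));b=cv2.boxPoints(cv2.minAreaRect(c));P=np.array([plane(d,q,.1) for q in b]);print(P.round(4))
b=[(289,243),(363,243)];print([plane(d,q,.1).round(4) for q in b])
```

```text
[ 68 109 216] [ 67 143  91] [ 24 135 215] [ 23 159 128]
[0.6317 0.1587 0.178 ]
[0.6284 0.2216 0.178 ]
hole [0.6254 0.2865 0.1   ]
((177.11911010742188, 206.4180450439453), (61.91727828979492, 71.45719909667969), 72.9237060546875) [0.4708 0.1354 0.045 ]
[[0.5886 0.3184 0.1   ]
 [0.6586 0.3219 0.1   ]
 [0.6777 0.1188 0.1   ]
 [0.5909 0.1144 0.1   ]]
[array([0.5985, 0.12  , 0.1   ]), array([0.6696, 0.1236, 0.1   ])]
```

servo_tool(increments=[0,0,0,0.1,0,3.5,8.5,0,0,0,0.1,0,3.5,8.5,0,0,0,0.05,0,3.5,8.5,0,0,0,0,0,3.6,8.5,0,0,0,0,0,0,8.5])

```text
clock: 3.12
tcp_pos: [0.6291, 0.1583, 0.1269]
ee_rot: [-2.159, -2.277, 0.007]
wrist_force: [0.1, 0.0, 0.6]
opening: 0.994
grasp_force: 0.0
```

servo_tool(increments=[0,0,0,0,0,0,1.5,0,0,0,0,0,0,1.5,0,0,0,0,0,0,1.5,0,0,0,0,0,0,1.5,0,0,0,0,0,0,1.5], squeeze=50)

```text
clock: 3.75
tcp_pos: [0.6323, 0.1572, 0.1303]
ee_rot: [2.164, 2.277, 0.002]
wrist_force: [-0.8, 0.2, 7.0]
opening: 0.249
grasp_force: 48.6
```

servo_tool(increments=[0,0,0,0,0,0,1.5,0,0,0,0,0,0,1.5,0,0,0,0,0,0,1.5])

```text
clock: 4.12
tcp_pos: [0.6323, 0.1572, 0.1303]
ee_rot: [2.164, 2.277, 0.002]
wrist_force: [-0.9, -0.2, 5.9]
opening: 0.242
grasp_force: 48.6
```

servo_tool(increments=[0,0,0,0,0,-2,1.5,0,0,0,0,0,-3,1.5,0,0,0,0,0,-3,1.5,0,0,0,0,0,-3,1.5,0,0,0,0,0,-1,1.5])

```text
clock: 4.75
tcp_pos: [0.6325, 0.157, 0.251]
ee_rot: [2.164, 2.276, 0.004]
wrist_force: [-0.2, 0.6, -1.7]
opening: 0.247
grasp_force: 48.9
```

servo_tool(increments=[0,0,0,0,0,0,1.5,0,0,0,0,0,0,1.5])

```text
clock: 5.0
tcp_pos: [0.6311, 0.157, 0.2478]
ee_rot: [-2.163, -2.276, 0.003]
wrist_force: [-0.6, -0.4, -0.3]
opening: 0.244
grasp_force: 48.9
```

Run:
```python
from h import *
to((.469,.132,.24))
d=snap("wrist","w2")
c=big(mask(d,(40,80,40),(85,255,255),(80,130,240,300)));e=cv2.fitEllipse(c);print(e,plane(d,e[0],.045).round(4))
t=snap("top");c=big(mask(t,(40,80,40),(85,255,255),(245,255,285,295)));e=cv2.minAreaRect(c);print(e,plane(t,e[0],.045).round(4))
```

```text
tcp [0.6311 0.157  0.2478] yaw_y 2.9 zdir [-0.002 -0.001 -1.   ] turn_z 0.0 shift_after_turn [ -1.67 -16.31   0.82] q7 -0.1 t 5.0 F [-0.6 -0.4 -0.3] grip 48.9 0.244
((169.4517822265625, 212.34320068359375), (65.35887145996094, 76.24026489257812), 72.08937072753906) [0.4712 0.136  0.045 ]
((262.5, 273.0), (24.0, 25.0), 90.0) [0.4664 0.1293 0.045 ]
```

View pics/w2.png

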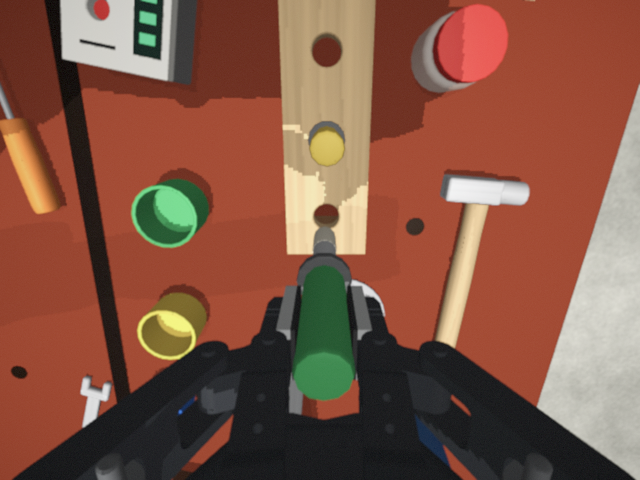

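servo_tool(increments=[0,0,0,-0.3,-3.2,0,1.5,0,0,0,-0.3,-4,0,1.5,0,0,0,-0.4,-4,0,1.5,0,0,0,-0.3,-3.2,0,1.5,0,0,0,-0.2,-1.9,0,1.5])

```text
clock: 5.72
tcp_pos: [0.4679, 0.1334, 0.2488]
ee_rot: [-2.163, -2.277, 0.002]
wrist_force: [1.1, 0.5, -0.6]
opening: 0.245
grasp_force: 49.1
```

servo_tool(increments=[0,0,0,0,0,0,1.5,0,0,0,0,0,0,1.5,0,0,0,0,0,0,1.5])

```text
clock: 6.1
tcp_pos: [0.4705, 0.1338, 0.2491]
ee_rot: [2.164, 2.277, -0.0]
wrist_force: [-0.7, -0.6, -1.6]
opening: 0.24
grasp_force: 49.1
```

Run:
```python
from h import *
to((.469,.133,.1128))
d=snap("wrist","w3")
o=d["obs"];c=o["tcp_pos"]
print("tip px if centred",proj(d,c-[0,0,.1023]),"collar",proj(d,c-[0,0,.0243]))
t=snap("top","t3")
```

```text
tcp [0.4705 0.1338 0.2491] yaw_y 2.9 zdir [ 0. -0. -1.] turn_z 0.0 shift_after_turn [-0.07 -0.16 13.63] q7 -0.23 t 6.1 F [-0.7 -0.6 -1.6] grip 49.1 0.24
tip px if centred [324.94183513 231.84200798] collar [325.49227788 279.16396601]
```

View pics/w3.png

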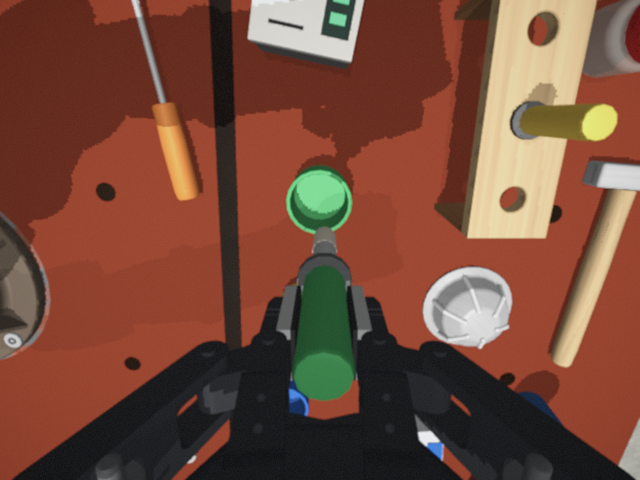

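Run:
```python
from h import *
d=snap("wrist")
print(plane(d,(319.5,201),.045).round(4))
to((.469,.133,.1128))
```

```text
[0.4651 0.1321 0.045 ]
tcp [0.4702 0.1337 0.2491] yaw_y 2.9 zdir [-0. -0. -1.] turn_z 0.0 shift_after_turn [-0.06 -0.12 13.63] q7 -0.23 t 6.25 F [ 0.  -0.2 -0.9] grip 49.1 0.244
```

Pot centre about (0.466, 0.131): shift y −0.4 and go down 13.6 cm.

servo_tool(increments=[0,0,0,-0.1,-0.4,0,1.5,0,0,0,0,0,3,1.5,0,0,0,0,0,3,1.5,0,0,0,0,0,3,1.5,0,0,0,0,0,2.5,1.5])

```text
clock: 6.88
tcp_pos: [0.4655, 0.1324, 0.1333]
ee_rot: [-2.164, -2.277, 0.001]
wrist_force: [0.6, 0.0, -1.5]
opening: 0.242
grasp_force: 49.1
```

servo_tool(increments=[0,0,0,0,0,1,1.5,0,0,0,0,0,0.7,1.5,0,0,0,0,0,0.4,1.5,0,0,0,0,0,0,1.5,0,0,0,0,0,0,1.5])

```text
clock: 7.5
tcp_pos: [0.4662, 0.1327, 0.1138]
ee_rot: [2.164, 2.277, 0.001]
wrist_force: [0.1, 0.2, -1.2]
opening: 0.248
grasp_force: 49.1
```

servo_tool(increments=[0,0,0,0,0,0.15,1.5,0,0,0,0,0,0,1.5,0,0,0,0,0,0,1.5])

```text
clock: 7.88
tcp_pos: [0.4659, 0.1326, 0.1119]
ee_rot: [2.164, 2.277, 0.0]
wrist_force: [-0.6, 0.6, -1.2]
opening: 0.244
grasp_force: 49.1
```

servo_tool(increments=[0,0,0,0,0,-2,1.5,0,0,0,0,0,-4,1.5,0,0,0,0,0,-4,1.5,0,0,0,0,0,-3,1.5,0,0,0,0,0,-1,1.5])

```text
clock: 8.5
tcp_pos: [0.4666, 0.1328, 0.2534]
ee_rot: [2.164, 2.277, 0.004]
wrist_force: [-0.0, -0.4, -1.9]
opening: 0.244
grasp_force: 49.1
```

Run:
```python
from h import *
to((.5947,-.212,.25),8.2)
```

```text
tcp [0.4666 0.1328 0.2534] yaw_y 2.9 zdir [ 0.003  0.002 -1.   ] turn_z -0.092 shift_after_turn [-35.95   7.76   0.32] q7 -0.24 t 8.5 F [-0.  -0.4 -1.9] grip 49.1 0.244
```

servo_tool(increments=[0,0,-0.092,0,0,0,1.5,0,0,0,-3,0.65,0,1.5,0,0,0,-4.5,0.97,0,1.5,0,0,0,-5,1.08,0,1.5,0,0,0,-5,1.08,0,1.5])

```text
clock: 9.12
tcp_pos: [0.5281, -0.0365, 0.2508]
ee_rot: [-2.056, -2.374, 0.001]
wrist_force: [0.1, -0.1, -1.1]
opening: 0.243
grasp_force: 49.1
```

servo_tool(increments=[0,0,0,-5,1.08,0,1.5,0,0,0,-5,1.08,0,1.5,0,0,0,-4.5,0.97,0,1.5,0,0,0,-2.5,0.54,0,1.5,0,0,0,-1.45,0.3,0,1.5])

```text
clock: 9.75
tcp_pos: [0.5934, -0.2137, 0.2504]
ee_rot: [-2.058, -2.372, 0.002]
wrist_force: [-0.3, -0.2, -0.8]
opening: 0.242
grasp_force: 49.1
```

servo_tool(increments=[0,0,0,0,0,0,1.5,0,0,0,0,0,0,1.5,0,0,0,0,0,0,1.5])

```text
clock: 10.12
tcp_pos: [0.5938, -0.2108, 0.2519]
ee_rot: [-2.055, -2.376, -0.001]
wrist_force: [-0.9, -0.4, -0.2]
opening: 0.245
grasp_force: 49.1
```

Run:
```python
from h import *
to((.5947,-.212,.13),8.2)
d=snap("wrist","w4")
for h in (0,.065,-.065): print(proj(d,(.5947-.1424*h,-.212+.9898*h,.1)))
print(proj(d,d["obs"]["tcp_pos"]-[0,0,.1023]))
```

```text
tcp [ 0.5938 -0.2108  0.2519] yaw_y 8.3 zdir [ 0.     0.001 -1.   ] turn_z 0.002 shift_after_turn [-0.14  0.07 12.19] q7 0.63 t 10.12 F [-0.9 -0.4 -0.2] grip 49.1 0.245
[325.52134475 215.40976922]
[325.66816163 139.2654729 ]
[325.39234046 281.80235768]
[324.93233557 232.10111001]
```

View pics/w4.png

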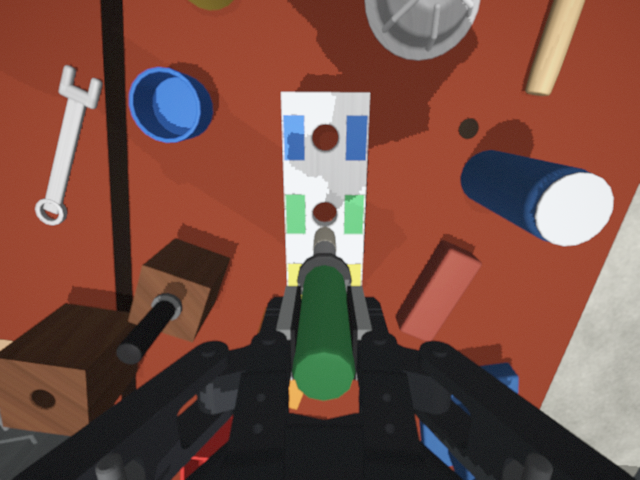

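servo_tool(increments=[0,0,0,-0.03,0.08,2,1.5,0,0,0,0,0,2.2,1.5,0,0,0,0,0,0,1.5,0,0,0,0,0,0,1.5])

```text
clock: 10.68
tcp_pos: [0.595, -0.2123, 0.2107]
ee_rot: [2.056, 2.374, 0.001]
wrist_force: [0.2, -1.3, -0.7]
opening: 0.244
grasp_force: 49.1
```

Run:
```python
from h import *
to((.5947,-.211,.1303),8.2)
d=snap("wrist")
cv2.imwrite("pics/w5.png",cv2.resize(d["img"][90:300,240:410],None,fx=2.5,fy=2.5)[:,:,::-1])
print(proj(d,(.5947,-.211,.1)),proj(d,(.5947-.00926,-.211+.0643,.1)),proj(d,d["obs"]["tcp_pos"]-[0,0,.1023]))
```

```text
tcp [ 0.595  -0.2123  0.2107] yaw_y 8.2 zdir [ 0.001 -0.    -1.   ] turn_z 0.0 shift_after_turn [ 0.14 -0.01  8.04] q7 0.65 t 10.68 F [ 0.2 -1.3 -0.7] grip 49.1 0.244
[324.70034508 226.76233313] [324.65853652 139.25995588] [324.84428002 231.9558527 ]
```

View pics/w5.png

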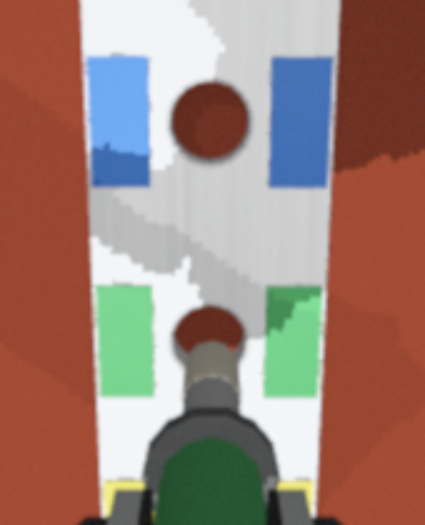

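servo_tool(increments=[0,0,0,0.15,0,0.4,1.5,0,0,0,0,0,1.5,1.5,0,0,0,0,0,1.5,1.5,0,0,0,0,0,1.5,1.5,0,0,0,0,0,0,1.5])

```text
clock: 11.35
tcp_pos: [0.5934, -0.2105, 0.1589]
ee_rot: [-2.055, -2.372, 0.002]
wrist_force: [0.1, -0.1, -1.3]
opening: 0.245
grasp_force: 49.1
```

servo_tool(increments=[0,0,0,0,0,1.5,1.5,0,0,0,0,0,1,1.5,0,0,0,0,0,0.5,1.5,0,0,0,0,0,0,1.5,0,0,0,0,0,0,1.5])

```text
clock: 11.98
tcp_pos: [0.5945, -0.211, 0.1309]
ee_rot: [2.057, 2.374, 0.0]
wrist_force: [-0.1, -1.0, -0.7]
opening: 0.242
grasp_force: 49.1
```

servo_tool(increments=[0,0,0,0,0,0.1,1.5,0,0,0,0,0,0,1.5,0,0,0,0,0,0,4,0,0,0,0,0,0,7,0,0,0,0,0,0,8.5])

```text
clock: 12.6
tcp_pos: [0.5943, -0.2109, 0.1297]
ee_rot: [-2.057, -2.374, 0.0]
wrist_force: [-0.5, 0.4, -0.5]
opening: 0.87
grasp_force: 0.0
```

servo_tool(increments=[0,0,0,0,0,0,8.5,0,0,0,0,0,0,8.5,0,0,0,0,0,-5,8.5,0,0,0,0,0,-6,8.5,0,0,0,0,0,-3,8.5])

```text
clock: 13.22
tcp_pos: [0.5952, -0.2117, 0.2733]
ee_rot: [2.055, 2.371, 0.003]
wrist_force: [0.3, 0.2, 0.3]
opening: 0.996
grasp_force: 0.0
```

Run:
```python
from h import *
to((.6288,.2205,.27),2.9)
d=snap("wrist","w6")
```

```text
tcp [ 0.5952 -0.2117  0.2733] yaw_y 8.2 zdir [ 0.004 -0.001 -1.   ] turn_z 0.092 shift_after_turn [43.    5.54  0.29] q7 0.62 t 13.22 F [0.3 0.2 0.3] grip 0.0 0.996
```

View pics/w6.png

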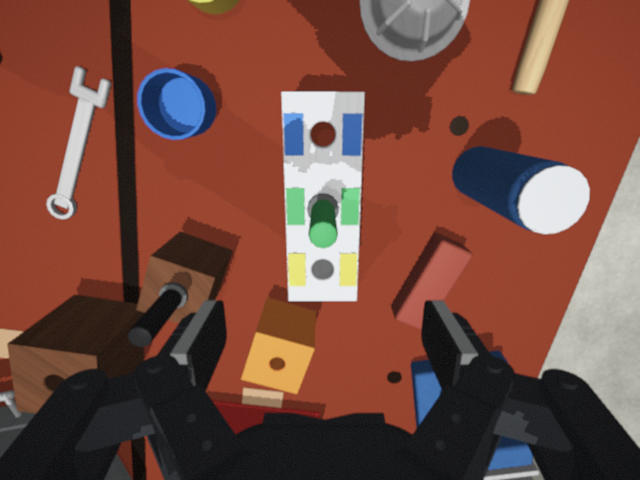

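servo_tool(increments=[0,0,0.092,0,0,0,8.5,0,0,0,4.3,0.55,0,8.5,0,0,0,4.3,0.55,0,8.5,0,0,0,4.3,0.55,0,8.5,0,0,0,4.3,0.56,0,8.5])

```text
clock: 13.9
tcp_pos: [0.6076, -0.0366, 0.2696]
ee_rot: [-2.164, -2.277, -0.0]
wrist_force: [0.0, -0.2, -0.4]
opening: 0.991
grasp_force: 0.0
```

servo_tool(increments=[0,0,0,4.3,0.55,0,8.5,0,0,0,4.3,0.56,0,8.5,0,0,0,4.3,0.55,0,8.5,0,0,0,4.3,0.56,0,8.5,0,0,0,4.3,0.55,0,8.5])

```text
clock: 14.52
tcp_pos: [0.6243, 0.1794, 0.2696]
ee_rot: [-2.164, -2.277, 0.0]
wrist_force: [1.4, -0.1, 0.9]
opening: 0.996
grasp_force: 0.0
```

servo_tool(increments=[0,0,0,4.3,0.56,0.3,8.5,0,0,0,0,0,0,8.5,0,0,0,0,0,0,8.5,0,0,0,0,0,0,8.5])

```text
clock: 15.02
tcp_pos: [0.6281, 0.2196, 0.267]
ee_rot: [2.166, 2.275, -0.0]
wrist_force: [-0.2, -0.8, 0.5]
opening: 0.993
grasp_force: 0.0
```

Run:
```python
from h import *
to((.6288,.2205,.13),2.9)
d=snap("wrist")
c=big(mask(d,(20,90,180),(28,255,255),(290,190,360,300)));(p,s,a)=cv2.minAreaRect(c);print(p,s,plane(d,p,.178).round(4))
c=big(mask(d,(20,90,40),(30,255,255),(290,170,360,300)));print(cv2.boundingRect(c))
print(proj(d,(.6285,.2216,.178)),proj(d,(.6288,.2205,.1)))
```

```text
tcp [0.6281 0.2196 0.267 ] yaw_y 2.8 zdir [ 0. -0. -1.] turn_z -0.002 shift_after_turn [ 0.09  0.07 13.7 ] q7 -0.16 t 15.02 F [-0.2 -0.8  0.5] grip 0.0 0.993
(326.0, 235.5) (27.0, 30.0) [0.6287 0.2214 0.178 ]
(311, 199, 31, 51)
[325.74472125 235.26754265] [325.49615203 208.25455768]
```

servo_tool(increments=[0,0,0,0.16,0.06,3.4,8.5,0,0,0,0,0,3.5,8.5,0,0,0,0,0,3.5,8.5,0,0,0,0,0,3.4,8.5,0,0,0,0,0,0,8.5])

```text
clock: 15.7
tcp_pos: [0.6267, 0.2216, 0.1267]
ee_rot: [-2.164, -2.275, 0.007]
wrist_force: [0.6, 0.7, -0.1]
opening: 1.001
grasp_force: 0.0
```

servo_tool(increments=[0,0,0,0,0,0,1.5,0,0,0,0,0,0,1.5,0,0,0,0,0,0,1.5,0,0,0,0,0,0,1.5,0,0,0,0,0,0,1.5])

```text
clock: 16.32
tcp_pos: [0.6288, 0.2231, 0.1298]
ee_rot: [2.164, 2.277, 0.002]
wrist_force: [0.0, -0.5, 6.5]
opening: 0.246
grasp_force: 48.5
```

servo_tool(increments=[0,0,0,0,0,0,1.5,0,0,0,0,0,0,1.5])

```text
clock: 16.58
tcp_pos: [0.6288, 0.2231, 0.1297]
ee_rot: [2.164, 2.277, 0.002]
wrist_force: [-1.7, -0.2, 6.7]
opening: 0.242
grasp_force: 48.5
```

servo_tool(increments=[0,0,0,0,0,-2,1.5,0,0,0,0,0,-3,1.5,0,0,0,0,0,-3,1.5,0,0,0,0,0,-3,1.5,0,0,0,0,0,-1,1.5])

```text
clock: 17.2
tcp_pos: [0.629, 0.223, 0.2505]
ee_rot: [2.164, 2.276, 0.004]
wrist_force: [-0.3, -0.4, -0.9]
opening: 0.242
grasp_force: 48.9
```

servo_tool(increments=[0,0,0,0,0,0,1.5,0,0,0,0,0,0,1.5])

```text
clock: 17.45
tcp_pos: [0.6276, 0.2229, 0.2472]
ee_rot: [-2.163, -2.277, 0.003]
wrist_force: [0.1, -0.1, -1.3]
opening: 0.244
grasp_force: 48.9
```

Run:
```python
from h import *
t=snap("top")
c=big(mask(t,(22,120,80),(35,255,255),(285,245,350,315)));e=cv2.minAreaRect(c);P=plane(t,e[0],.045);print(e,P.round(4))
to((P[0],P[1]+.001,.25))
```

```text
((315.5, 279.0), (24.0, 25.0), 90.0) [ 0.4535 -0.016   0.045 ]
tcp [0.6276 0.2229 0.2473] yaw_y 2.9 zdir [-0.002 -0.001 -1.   ] turn_z 0.0 shift_after_turn [-22.87 -18.6   -0.22] q7 -0.15 t 17.5 F [ 0.2 -0.1 -0.3] grip 48.9 0.241
```

servo_tool(increments=[0,0,0,-2.3,-1.86,0,1.5,0,0,0,-4,-3.25,0,1.5,0,0,0,-4,-3.25,0,1.5,0,0,0,-4,-3.25,0,1.5,0,0,0,-4,-3.25,0,1.5])

```text
clock: 18.12
tcp_pos: [0.4877, 0.0313, 0.248]
ee_rot: [-2.164, -2.277, 0.002]
wrist_force: [0.1, -1.3, -0.2]
opening: 0.242
grasp_force: 49.0
```

servo_tool(increments=[0,0,0,-3,-2.44,0,1.5,0,0,0,-1.57,-1.3,0,1.5,0,0,0,0,0,0,1.5,0,0,0,0,0,0,1.5])

```text
clock: 18.62
tcp_pos: [0.455, -0.0136, 0.2487]
ee_rot: [2.162, 2.279, 0.0]
wrist_force: [0.1, 0.8, -1.3]
opening: 0.245
grasp_force: 49.0
```

Run:
```python
from h import *
d=snap("wrist","w7")
m=mask(d,(20,100,60),(35,255,255),(250,130,400,240));c=big(m);x,y,w,h=cv2.boundingRect(c);print(x,y,w,h)
to((.4535,-.015,.1115))
for P in [(.4535,-.016,.045)]+[(.4535+.034*np.cos(a),-.016+.034*np.sin(a),.045) for a in np.radians((0,90,180,270))]: print(proj(d,P).round(1))
```

```text
289 164 67 69
tcp [ 0.4551 -0.0136  0.2487] yaw_y 3.0 zdir [ 0. -0. -1.] turn_z 0.0 shift_after_turn [-0.13 -0.17 13.72] q7 0.08 t 18.68 F [ 0.7 -0.1 -0.4] grip 49.0 0.242
[322.9 202.1]
[356.  203.7]
[324.6 168.7]
[289.7 200.4]
[321.3 233.4]
```

View pics/w7.png

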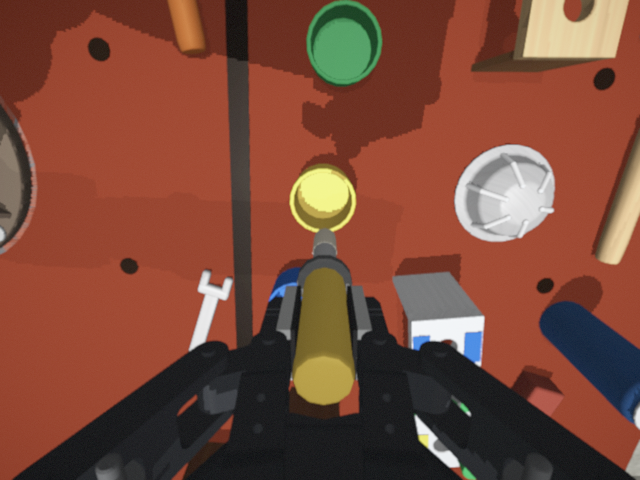

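Rim spans 289–356 and 164–233, as predicted (pot centre ≈(0.4535, −0.015)). Dip.

servo_tool(increments=[0,0,0,-0.15,-0.15,0,1.5,0,0,0,0,0,3,1.5,0,0,0,0,0,3,1.5,0,0,0,0,0,3,1.5,0,0,0,0,0,2.5,1.5])

```text
clock: 19.3
tcp_pos: [0.4529, -0.0161, 0.1326]
ee_rot: [-2.163, -2.278, 0.001]
wrist_force: [0.6, -0.1, -0.4]
opening: 0.247
grasp_force: 49.1
```

servo_tool(increments=[0,0,0,0,0,1,1.5,0,0,0,0,0,0.7,1.5,0,0,0,0,0,0.45,1.5,0,0,0,0,0,0,1.5,0,0,0,0,0,0,1.5])

```text
clock: 19.92
tcp_pos: [0.4531, -0.0165, 0.1128]
ee_rot: [2.164, 2.277, 0.001]
wrist_force: [0.1, -0.5, -0.4]
opening: 0.244
grasp_force: 49.1
```

servo_tool(increments=[0,0,0,0,0,0.13,1.5,0,0,0,0,0,0,1.5,0,0,0,0,0,0,1.5])

```text
clock: 20.3
tcp_pos: [0.4528, -0.0165, 0.1111]
ee_rot: [-2.164, -2.277, -0.0]
wrist_force: [0.4, 0.4, -1.1]
opening: 0.245
grasp_force: 49.1
```

servo_tool(increments=[0,0,0,0,0,-2,1.5,0,0,0,0,0,-4,1.5,0,0,0,0,0,-4,1.5,0,0,0,0,0,-3,1.5,0,0,0,0,0,-1,1.5])

```text
clock: 20.92
tcp_pos: [0.4535, -0.0165, 0.2525]
ee_rot: [2.163, 2.276, 0.004]
wrist_force: [0.5, 0.8, -0.7]
opening: 0.242
grasp_force: 49.1
```

Run:
```python
from h import *
to((.6039,-.2755,.25),8.2)
```

```text
tcp [ 0.4535 -0.0165  0.2525] yaw_y 2.9 zdir [ 0.003  0.001 -1.   ] turn_z -0.092 shift_after_turn [-27.78  11.19   0.26] q7 0.08 t 20.92 F [ 0.5  0.8 -0.7] grip 49.1 0.242
```

servo_tool(increments=[0,0,-0.092,0,0,-2,1.5,0,0,0,-3,1.2,-2,1.5,0,0,0,-5,2,0,1.5,0,0,0,-5,2,0,1.5,0,0,0,-5,2,0,1.5])

```text
clock: 21.55
tcp_pos: [0.5503, -0.1854, 0.2898]
ee_rot: [-2.055, -2.375, 0.001]
wrist_force: [0.3, 1.5, -1.3]
opening: 0.244
grasp_force: 49.1
```

servo_tool(increments=[0,0,0,-5,2,0,1.5,0,0,0,-3,1.2,0,1.5,0,0,0,-1.8,0.8,0,1.5,0,0,0,0,0,4,1.5,0,0,0,0,0,0,1.5])

```text
clock: 22.18
tcp_pos: [0.6014, -0.2745, 0.2469]
ee_rot: [-2.053, -2.369, 0.004]
wrist_force: [0.1, -0.1, -0.4]
opening: 0.24
grasp_force: 49.1
```

servo_tool(increments=[0,0,0,0,0,2,1.5,0,0,0,0,0,2,1.5,0,0,0,0,0,0,1.5,0,0,0,0,0,0,1.5,0,0,0,0,0,0,1.5])

```text
clock: 22.8
tcp_pos: [0.6037, -0.276, 0.2123]
ee_rot: [2.056, 2.373, 0.001]
wrist_force: [0.0, 0.3, -0.2]
opening: 0.247
grasp_force: 49.1
```

Run:
```python
from h import *
to((.6039,-.2755,.1298),8.2)
d=snap("wrist")
cv2.imwrite("pics/w8.png",cv2.resize(d["img"][60:300,220:430],None,fx=2.5,fy=2.5)[:,:,::-1])
print(proj(d,(.6039,-.2755,.1)),proj(d,(.6039-.0185,-.2755+.1287,.1)),proj(d,d["obs"]["tcp_pos"]-[0,0,.1018]))
```

```text
tcp [ 0.6037 -0.276   0.2123] yaw_y 8.2 zdir [ 0.002 -0.001 -1.   ] turn_z -0.0 shift_after_turn [0.05 0.01 8.25] q7 0.81 t 22.8 F [ 0.   0.3 -0.2] grip 49.1 0.247
[325.01576724 227.15240398] [324.98200634  37.35355279] [324.76578485 232.11625529]
```

View pics/w8.png

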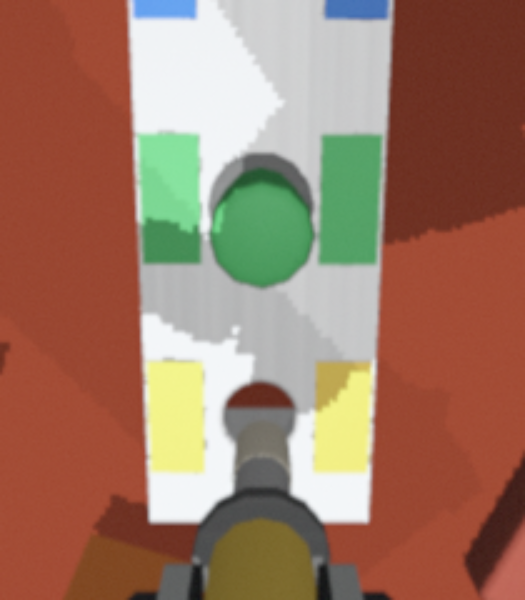

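servo_tool(increments=[0,0,0,0.08,0,0.6,1.5,0,0,0,0,0,1.5,1.5,0,0,0,0,0,1.5,1.5,0,0,0,0,0,1.5,1.5,0,0,0,0,0,0,1.5])

```text
clock: 23.48
tcp_pos: [0.6022, -0.2744, 0.1581]
ee_rot: [-2.055, -2.372, 0.002]
wrist_force: [0.4, -0.2, -1.5]
opening: 0.245
grasp_force: 49.1
```

servo_tool(increments=[0,0,0,0,0,1.5,1.5,0,0,0,0,0,1,1.5,0,0,0,0,0,0.6,1.5,0,0,0,0,0,0,1.5,0,0,0,0,0,0,1.5])

```text
clock: 24.1
tcp_pos: [0.6031, -0.2749, 0.1297]
ee_rot: [2.057, 2.374, 0.001]
wrist_force: [-2.9, 2.0, 6.9]
opening: 0.248
grasp_force: 49.6
```

servo_tool(increments=[0,0,0,0,0,0,4,0,0,0,0,0,0,7,0,0,0,0,0,0,8.5,0,0,0,0,0,0,8.5,0,0,0,0,0,0,8.5])

```text
clock: 24.72
tcp_pos: [0.6031, -0.2749, 0.129]
ee_rot: [-2.057, -2.374, 0.0]
wrist_force: [-0.2, -0.0, 0.0]
opening: 0.997
grasp_force: 0.0
```

servo_tool(increments=[0,0,0,0,0,-5,8.5,0,0,0,0,0,-6,8.5,0,0,0,0,0,-3,8.5,0,0,0,0,0,0,8.5,0,0,0,0,0,0,8.5])

```text
clock: 25.35
tcp_pos: [0.6028, -0.2746, 0.2682]
ee_rot: [-2.056, -2.374, 0.0]
wrist_force: [-0.4, 0.6, -0.0]
opening: 0.995
grasp_force: 0.0
```

Run:
```python
from h import *
t=snap("top")
m=mask(t,(0,0,0),(25,255,160),(416,262,456,300))
c=big(cv2.morphologyEx(mask(t,(5,60,40),(14,215,140),(416,262,456,300)),cv2.MORPH_CLOSE,np.ones((9,9))))
b=cv2.minAreaRect(c);print(b,plane(t,b[0],.08).round(4))
for p in ((434,283),(439,283)): print(plane(t,p,.1).round(4),plane(t,p,.158).round(4))
print("holes",plane(t,(434.5,282.5),.083).round(4))
```

```text
((431.0, 280.5), (37.0, 30.0), 90.0) [ 0.4559 -0.3252  0.08  ]
[ 0.4489 -0.3292  0.1   ] [ 0.4475 -0.3175  0.158 ]
[ 0.4492 -0.3424  0.1   ] [ 0.4478 -0.3302  0.158 ]
holes [ 0.4507 -0.334   0.083 ]
```

Run:
```python
from h import *
to((.449,-.331,.25))
```

```text
tcp [ 0.6027 -0.2744  0.2677] yaw_y 8.2 zdir [-0.002  0.001 -1.   ] turn_z 0.0 shift_after_turn [ -3.41 -16.01   1.79] q7 0.79 t 25.4 F [ 0.3  0.7 -0.5] grip 0.0 0.991
```

servo_tool(increments=[0,0,0,-0.6,-3,0,8.5,0,0,0,-0.9,-4.2,0,8.5,0,0,0,-0.9,-4.2,0.5,8.5,0,0,0,-0.6,-3,0.7,8.5,0,0,0,-0.4,-1.6,0.6,8.5])

```text
clock: 26.02
tcp_pos: [0.4477, -0.3316, 0.25]
ee_rot: [-2.058, -2.372, 0.0]
wrist_force: [1.5, 0.0, -0.4]
opening: 0.996
grasp_force: 0.0
```

servo_tool(increments=[0,0,0,0,0,0,8.5,0,0,0,0,0,0,8.5,0,0,0,0,0,0,8.5])

```text
clock: 26.4
tcp_pos: [0.4509, -0.3308, 0.2509]
ee_rot: [2.055, 2.376, -0.0]
wrist_force: [0.2, -0.0, 1.1]
opening: 0.993
grasp_force: 0.0
```

Run:
```python
from h import *
to((.449,-.331,.25))
d=snap("wrist","w9")
print(proj(d,(.449,-.331,.158)),proj(d,(.449,-.331,.08)))
```

```text
tcp [ 0.4509 -0.3308  0.2509] yaw_y 8.3 zdir [ 0. -0. -1.] turn_z 0.0 shift_after_turn [ 0.01 -0.19  0.09] q7 0.96 t 26.4 F [ 0.2 -0.   1.1] grip 0.0 0.993
[322.37460533 236.06950392] [322.65897714 208.09572717]
```

View pics/w9.png

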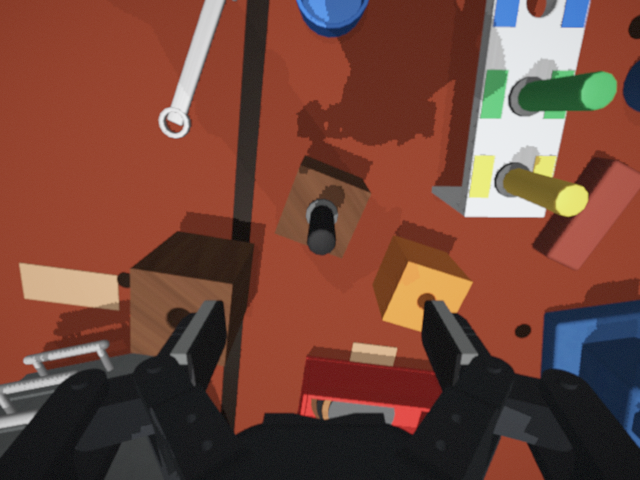

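Run:
```python
from h import *
d=snap("wrist")
print(plane(d,(321.5,239),.158),plane(d,(323,211),.083))
for z in (.08,.1,.12): print(z,[plane(d,p,z).round(3) for p in ((232,285),(252,245),(135,270),(180,320))])
P=plane(d,(321.5,239),.158); to((P[0],P[1],.109))
```

```text
[ 0.4484571  -0.33338293  0.158     ] [ 0.44936084 -0.33297787  0.083     ]
0.08 [array([ 0.37 , -0.423,  0.08 ]), array([ 0.386, -0.377,  0.08 ]), array([ 0.273, -0.42 ,  0.08 ]), array([ 0.318, -0.472,  0.08 ])]
0.1 [array([ 0.374, -0.412,  0.1  ]), array([ 0.39 , -0.369,  0.1  ]), array([ 0.284, -0.409,  0.1  ]), array([ 0.326, -0.458,  0.1  ])]
0.12 [array([ 0.378, -0.401,  0.12 ]), array([ 0.393, -0.361,  0.12 ]), array([ 0.294, -0.398,  0.12 ]), array([ 0.333, -0.443,  0.12 ])]
tcp [ 0.4504 -0.331   0.2509] yaw_y 8.3 zdir [-0. -0. -1.] turn_z 0.0 shift_after_turn [-0.2  -0.23 14.19] q7 0.96 t 26.5 F [-0.3  0.1  0.1] grip 0.0 0.993
```

servo_tool(increments=[0,0,0,-0.2,-0.22,0,6,0,0,0,0,0,3.5,6,0,0,0,0,0,3.5,6,0,0,0,0,0,3.5,6,0,0,0,0,0,3.7,6])

```text
clock: 27.12
tcp_pos: [0.4479, -0.3339, 0.1081]
ee_rot: [2.056, 2.374, 0.0]
wrist_force: [-0.1, -0.5, -0.2]
opening: 0.7
grasp_force: 0.0
```

servo_tool(increments=[0,0,0,0,0,0,6,0,0,0,0,0,0,6,0,0,0,0,0,0,1.5,0,0,0,0,0,0,1.5,0,0,0,0,0,0,1.5])

```text
clock: 27.75
tcp_pos: [0.4483, -0.334, 0.11]
ee_rot: [2.056, 2.373, 0.001]
wrist_force: [-0.6, 0.6, 5.9]
opening: 0.246
grasp_force: 48.5
```

servo_tool(increments=[0,0,0,0,0,0,1.5,0,0,0,0,0,0,1.5,0,0,0,0,0,0,1.5])

```text
clock: 28.12
tcp_pos: [0.4483, -0.334, 0.11]
ee_rot: [2.056, 2.373, 0.001]
wrist_force: [-1.2, 0.8, 8.0]
opening: 0.242
grasp_force: 48.5
```

servo_tool(increments=[0,0,0,0,0,-2,1.5,0,0,0,0,0,-3,1.5,0,0,0,0,0,-3,1.5,0,0,0,0,0,-3,1.5,0,0,0,0,0,-3,1.5])

```text
clock: 28.75
tcp_pos: [0.4475, -0.3335, 0.2501]
ee_rot: [-2.057, -2.374, -0.0]
wrist_force: [-0.0, 0.5, -1.0]
opening: 0.245
grasp_force: 48.8
```

servo_tool(increments=[0,0,0,0,0,-2,1.5,0,0,0,0,0,0,1.5,0,0,0,0,0,0,1.5])

```text
clock: 29.12
tcp_pos: [0.4474, -0.3332, 0.2681]
ee_rot: [-2.056, -2.374, -0.0]
wrist_force: [0.2, 0.5, -1.6]
opening: 0.244
grasp_force: 48.8
```

Run:
```python
from h import *
to((.435,.313,.27))
d=snap("wrist","w10")
c=d["obs"]["tcp_pos"]
print(proj(d,c-[0,0,.1]),proj(d,c-[0,0,.027]))
```

```text
tcp [ 0.4474 -0.3332  0.2681] yaw_y 8.2 zdir [-0.001  0.001 -1.   ] turn_z 0.0 shift_after_turn [64.13  7.99 -0.13] q7 0.95 t 29.12 F [ 0.2  0.5 -1.6] grip 48.8 0.244
[325.07922752 233.13094451] [325.50785531 277.10548417]
```

View pics/w10.png

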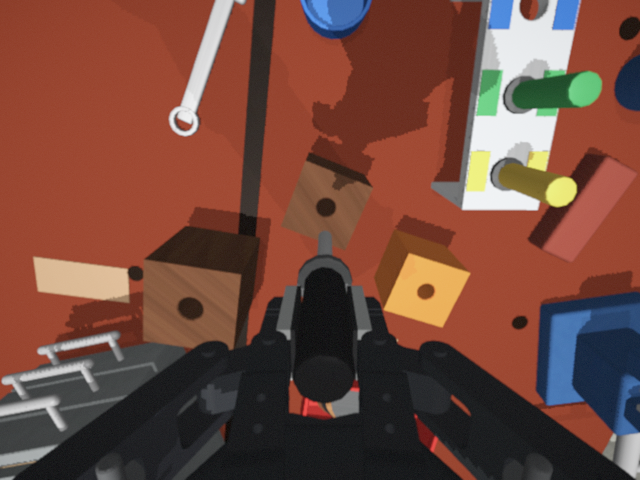

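Run:
```python
from h import *
d=snap("wrist")
g=cv2.cvtColor(d["img"],cv2.COLOR_RGB2GRAY)[193:222,312:341]
m=(g<45).astype(np.uint8); c=big(m); (x,y),r=cv2.minEnclosingCircle(c); bb=cv2.boundingRect(c); print(g.min(),x+312,y+193,r,bb)
M=cv2.moments(c);q=(M["m10"]/M["m00"]+312,M["m01"]/M["m00"]+193);print(q,plane(d,q,.08).round(4),plane(d,q,.07).round(4))
```

```text
30 325.7560977935791 207.0243902206421 8.815916061401367 (5, 6, 18, 17)
(325.66122766122766, 206.993783993784) [ 0.4484 -0.3361  0.08  ] [ 0.4488 -0.3387  0.07  ]
```

servo_tool(increments=[0,0,0,3,0.37,0,1.5,0,0,0,5,0.62,0,1.5,0,0,0,5.5,0.69,0,1.5,0,0,0,5.5,0.69,0,1.5,0,0,0,5.5,0.69,0,1.5])

```text
clock: 29.85
tcp_pos: [0.4424, -0.085, 0.2684]
ee_rot: [-2.057, -2.374, 0.001]
wrist_force: [0.9, 0.5, -0.5]
opening: 0.245
grasp_force: 48.9
```

servo_tool(increments=[0,0,0,5.5,0.69,0,1.5,0,0,0,5.5,0.69,0,1.5,0,0,0,5.5,0.69,0,1.5,0,0,0,5.5,0.69,0,1.5,0,0,0,5.5,0.69,0,1.5])

```text
clock: 30.48
tcp_pos: [0.4375, 0.1919, 0.2684]
ee_rot: [-2.057, -2.374, 0.001]
wrist_force: [0.9, 1.1, -0.1]
opening: 0.245
grasp_force: 48.9
```

servo_tool(increments=[0,0,0,5.5,0.69,0,1.5,0,0,0,4.5,0.56,0,1.5,0,0,0,2,0.25,0,1.5,0,0,0,0,0,0,1.5,0,0,0,0,0,0,1.5])

```text
clock: 31.1
tcp_pos: [0.4362, 0.3092, 0.2688]
ee_rot: [2.059, 2.372, -0.002]
wrist_force: [0.2, -0.1, -0.6]
opening: 0.246
grasp_force: 48.9
```

```bash
cat > btn.py <<'E'
from h import *
d=snap("wrist")
c0=proj(d,(.4347,.3132,.053)); print("pred",c0)
x,y=[int(v) for v in c0]
m=mask(d,(0,190,80),(4,255,255),(x-30,y-30,x+30,y+30))|mask(d,(172,150,80),(180,255,255),(x-30,y-30,x+30,y+30))
c=big(m); bb=cv2.boundingRect(c); (p,s,a)=cv2.minAreaRect(c); print(bb,p,s,plane(d,p,.053).round(4),"size",np.linalg.norm(plane(d,(bb[0],p[1]),.053)-plane(d,(bb[0]+bb[2],p[1]),.053)))
P=plane(d,p,.053)
to((P[0],P[1],.17))
print("tip",proj(d,d["obs"]["tcp_pos"]-[0,0,.1]))
h=cv2.cvtColor(d["img"],cv2.COLOR_RGB2HSV); print(h[int(p[1]),int(p[0])])
E
python3 btn.py
```

```text
pred [323.738256   193.16122184]Traceback (most recent call last):
  File "btn.py", line 6, in <module>
    c=big(m); bb=cv2.boundingRect(c); (p,s,a)=cv2.minAreaRect(c); print(bb,p,s,plane(d,p,.053).round(4),"size",np.linalg.norm(plane(d,(bb[0],p[1]),.053)-plane(d,(bb[0]+bb[2],p[1]),.053)))
  File "h.py", line 30, in big
    return max(c,key=cv2.contourArea)
ValueError: max() iterable argument is empty
```

```bash
sed -i 's/(0,190,80),(4,255,255)/(0,120,60),(10,255,255)/' btn.py; python3 btn.py
python3 - <<'E'
from h import *
d=snap("wrist");h=cv2.cvtColor(d["img"],cv2.COLOR_RGB2HSV)
for y in range(170,220,6): print([tuple(int(a) for a in h[y,x]) for x in range(306,346,8)])
E
```

```text
pred [323.62021958 193.16606118]
(316, 186, 14, 13) (322.5, 192.0) (12.0, 13.0) [0.4334 0.3143 0.053 ] size 0.014695292098549053
tcp [0.4363 0.3094 0.2691] yaw_y 8.0 zdir [ 0. -0. -1.] turn_z 0.0 shift_after_turn [ 0.53 -0.22  9.91] q7 -0.47 t 31.2 F [ 0.5  0.4 -1.8] grip 48.9 0.242
tip [325.0010818  232.91330034]
[  1 137 237]
[(108, 5, 247), (102, 5, 246), (108, 5, 247), (105, 4, 242), (30, 9, 84)]
[(108, 5, 247), (102, 5, 247), (108, 5, 247), (105, 4, 246), (21, 8, 221)]
[(102, 5, 247), (108, 5, 247), (102, 5, 246), (102, 5, 247), (105, 4, 244)]
[(105, 4, 246), (100, 3, 242), (2, 134, 237), (18, 6, 198), (108, 5, 247)]
[(102, 5, 246), (45, 6, 184), (2, 138, 237), (2, 69, 207), (102, 5, 247)]
[(102, 5, 246), (98, 4, 246), (4, 53, 155), (45, 2, 231), (108, 5, 247)]
[(108, 5, 247), (102, 5, 247), (102, 5, 247), (108, 5, 247), (108, 5, 247)]
[(102, 5, 247), (105, 4, 246), (105, 4, 246), (105, 4, 246), (108, 5, 247)]
[(108, 6, 229), (0, 3, 94), (105, 4, 239), (105, 4, 247), (102, 5, 246)]
```

servo_tool(increments=[0,0,0,0.45,-0.2,3,1.5,0,0,0,0,0,3.4,1.5,0,0,0,0,0,2.5,1.5,0,0,0,0,0,0,1.5,0,0,0,0,0,0,1.5])

```text
clock: 31.88
tcp_pos: [0.4339, 0.3153, 0.1812]
ee_rot: [2.058, 2.373, 0.002]
wrist_force: [0.3, 0.1, -1.1]
opening: 0.243
grasp_force: 48.9
```

```bash
python3 btn.py
python3 - <<'E'
from h import *
d=snap("wrist")
cv2.imwrite("pics/w11.png",cv2.resize(d["img"][140:300,230:420],None,fx=3.5,fy=3.5)[:,:,::-1])
for P in ((.4337,.314,.06),): print(proj(d,P))
E
```

```text
pred [325.2492553  224.41363763]
(315, 215, 19, 17) (324.0, 223.0) (16.0, 18.0) [0.4335 0.3143 0.053 ] size 0.015511100339743513
tcp [0.4341 0.3156 0.1814] yaw_y 8.2 zdir [ 0.002  0.001 -1.   ] turn_z 0.0 shift_after_turn [-0.12 -0.07  1.14] q7 -0.44 t 31.92 F [ 0.6 -0.1 -1.4] grip 48.9 0.24
tip [324.81398383 233.09957611]
[  1 147 235]
[323.90201451 226.21818042]
```

View pics/w11.png

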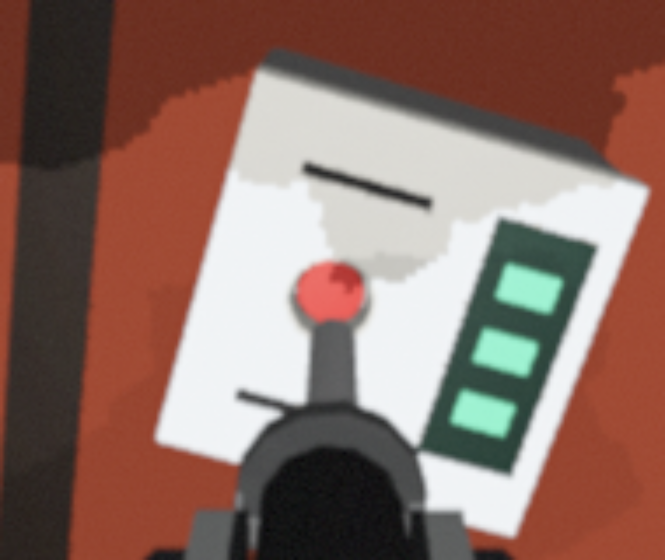

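servo_tool(increments=[0,0,0,-0.16,-0.06,0.3,1.5,0,0,0,0,0,0,1.5,0,0,0,0,0,1,1.5,0,0,0,0,0,1,1.5,0,0,0,0,0,0,1.5])

```text
clock: 32.6
tcp_pos: [0.4322, 0.3133, 0.1558]
ee_rot: [-2.057, -2.374, 0.003]
wrist_force: [-0.1, -0.1, -1.4]
opening: 0.243
grasp_force: 48.9
```

servo_tool(increments=[0,0,0,0,0,0.3,1.5,0,0,0,0,0,0,1.5,0,0,0,0,0,0,1.5])

```text
clock: 32.98
tcp_pos: [0.433, 0.3138, 0.1542]
ee_rot: [2.057, 2.374, 0.001]
wrist_force: [-0.6, -0.4, -1.2]
opening: 0.246
grasp_force: 48.9
```

servo_tool(increments=[0,0,0,0,0,0.3,1.5,0,0,0,0,0,0,1.5,0,0,0,0,0,0,1.5])

```text
clock: 33.35
tcp_pos: [0.4331, 0.3139, 0.1512]
ee_rot: [2.057, 2.374, 0.001]
wrist_force: [0.3, 0.0, 0.7]
opening: 0.241
grasp_force: 49.2
```

servo_tool(increments=[0,0,0,0,0,0.2,1.5,0,0,0,0,0,0,1.5,0,0,0,0,0,0,1.5])

```text
clock: 33.72
tcp_pos: [0.433, 0.3138, 0.1492]
ee_rot: [2.057, 2.374, 0.001]
wrist_force: [0.9, 0.7, 3.1]
opening: 0.248
grasp_force: 49.4
```

servo_tool(increments=[0,0,0,0,0,0.15,1.5,0,0,0,0,0,0,1.5,0,0,0,0,0,0,1.5])

```text
clock: 34.1
tcp_pos: [0.4331, 0.3139, 0.1479]
ee_rot: [2.057, 2.374, 0.001]
wrist_force: [-0.3, 0.8, 6.9]
opening: 0.245
grasp_force: 49.7
```

servo_tool(increments=[0,0,0,0,0,-1,1.5,0,0,0,0,0,-2.5,1.5,0,0,0,0,0,-4,1.5,0,0,0,0,0,-3.5,1.5,0,0,0,0,0,-1,1.5])

```text
clock: 34.72
tcp_pos: [0.4332, 0.314, 0.2696]
ee_rot: [2.057, 2.374, 0.004]
wrist_force: [0.1, -0.5, -0.7]
opening: 0.245
grasp_force: 49.1
```

servo_tool(increments=[0,0,0,0,0,0,1.5,0,0,0,0,0,0,1.5])

```text
clock: 34.98
tcp_pos: [0.4321, 0.3132, 0.2661]
ee_rot: [-2.057, -2.374, 0.004]
wrist_force: [1.3, -0.1, -0.1]
opening: 0.243
grasp_force: 49.1
```

Run:
```python
from h import *
to((.4484,-.3346,.268),8.2)
```

```text
tcp [0.4321 0.3132 0.2661] yaw_y 8.2 zdir [-0.002 -0.002 -1.   ] turn_z -0.0 shift_after_turn [-64.35  -7.62  -0.08] q7 -0.47 t 34.98 F [ 1.3 -0.1 -0.1] grip 49.1 0.243
```

servo_tool(increments=[0,0,0,-3,-0.36,0,1.5,0,0,0,-5,-0.59,0,1.5,0,0,0,-5.5,-0.65,0,1.5,0,0,0,-5.5,-0.65,0,1.5,0,0,0,-5.5,-0.65,0,1.5])

```text
clock: 35.6
tcp_pos: [0.4382, 0.0652, 0.2665]
ee_rot: [-2.056, -2.374, 0.003]
wrist_force: [0.7, -0.4, -1.5]
opening: 0.244
grasp_force: 49.1
```

servo_tool(increments=[0,0,0,-5.5,-0.65,0,1.5,0,0,0,-5.5,-0.65,0,1.5,0,0,0,-5.5,-0.65,0,1.5,0,0,0,-5.5,-0.65,0,1.5,0,0,0,-5.5,-0.65,0,1.5])

```text
clock: 36.22
tcp_pos: [0.4453, -0.2111, 0.2665]
ee_rot: [-2.056, -2.374, 0.001]
wrist_force: [1.2, 1.7, -0.9]
opening: 0.242
grasp_force: 49.1
```

servo_tool(increments=[0,0,0,-5.5,-0.65,0,1.5,0,0,0,-4.5,-0.55,0,1.5,0,0,0,-2.35,-0.27,0,1.5,0,0,0,0,0,0,1.5,0,0,0,0,0,0,1.5])

```text
clock: 36.85
tcp_pos: [0.4489, -0.333, 0.2665]
ee_rot: [-2.055, -2.373, 0.0]
wrist_force: [0.3, -0.8, -1.1]
opening: 0.247
grasp_force: 49.1
```

servo_tool(increments=[0,0,0,0,0,3,1.5,0,0,0,0,0,3,1.5,0,0,0,0,0,1,1.5,0,0,0,0,0,0,1.5,0,0,0,0,0,0,1.5])

```text
clock: 37.48
tcp_pos: [0.4497, -0.3343, 0.1986]
ee_rot: [2.056, 2.374, 0.001]
wrist_force: [-0.0, -0.1, -1.2]
opening: 0.244
grasp_force: 49.1
```

Run:
```python
from h import *
to((.4484,-.3346,.11),8.2)
d=snap("wrist"); q=proj(d,(.4484,-.3346,.08)); print("pred",q,"tip",proj(d,d["obs"]["tcp_pos"]-[0,0,.1]))
g=cv2.cvtColor(d["img"],cv2.COLOR_RGB2GRAY); x,y=[int(v) for v in q]
for r in range(y-26,y+20,4): print(r,g[r,x-24:x+26:3])
```

```text
tcp [ 0.4497 -0.3343  0.1986] yaw_y 8.2 zdir [ 0.001 -0.001 -1.   ] turn_z 0.0 shift_after_turn [-0.01 -0.14  8.86] q7 1.03 t 37.48 F [-0.  -0.1 -1.2] grip 49.1 0.244
pred [323.02071086 225.37601437] tip [324.79556412 232.89011067]
199 [81 81 83 83 83 88 85 80 49 50 49 49 50 49 49 43 47]
203 [80 80 78 81 85 85 87 85 51 51 50 51 50 49 49 48 45]
207 [77 78 79 77 83 84 86 90 60 53 54 47 48 49 47 48 47]
211 [73 77 81 80 81 86 86 86 84 53 52 49 48 47 50 49 50]
215 [76 75 77 79 79 82 83 71 68 49 49 50 47 51 48 47 51]
219 [78 76 76 80 81 56 29 27 28 28 28 36 50 48 61 59 59]
223 [79 78 75 73 63 24 26 27 31 27 25 30 69 85 83 83 83]
227 [78 78 80 75 46 27 25 27 32 26 27 27 53 87 84 83 83]
231 [80 78 79 76 61 26 26 39 71 75 41 23 70 86 87 85 83]
235 [84 81 81 78 79 50 29 75 77 80 79 67 85 87 86 84 85]
239 [83 83 80 77 79 79 75 74 79 80 81 81 85 85 87 86 85]
243 [81 84 84 81 79 79 80 73 77 78 79 77 82 83 86 85 86]
```

servo_tool(increments=[0,0,0,-0.1,-0.14,0.5,1.5,0,0,0,0,0,0,1.5,0,0,0,0,0,1.5,1.5,0,0,0,0,0,1.5,1.5,0,0,0,0,0,0.5,1.5])

```text
clock: 38.15
tcp_pos: [0.4471, -0.3346, 0.1558]
ee_rot: [-2.056, -2.373, 0.001]
wrist_force: [-0.1, -0.5, -0.9]
opening: 0.244
grasp_force: 49.1
```

servo_tool(increments=[0,0,0,0,0,1.5,1.5,0,0,0,0,0,1.5,1.5,0,0,0,0,0,1.2,1.5,0,0,0,0,0,0.5,1.5,0,0,0,0,0,0,1.5])

```text
clock: 38.78
tcp_pos: [0.4478, -0.3355, 0.1104]
ee_rot: [2.057, 2.374, 0.0]
wrist_force: [0.2, 0.2, -1.7]
opening: 0.247
grasp_force: 48.9
```

servo_tool(increments=[0,0,0,0,0,0,1.5,0,0,0,0,0,0,1.5])

```text
clock: 39.02
tcp_pos: [0.448, -0.3353, 0.1106]
ee_rot: [2.057, 2.374, 0.0]
wrist_force: [-0.1, 0.2, -1.1]
opening: 0.241
grasp_force: 48.9
```

Lower 1 mm, release, and rise.

servo_tool(increments=[0,0,0,0,0,0.08,1.5,0,0,0,0,0,0,1.5,0,0,0,0,0,0,3,0,0,0,0,0,0,5,0,0,0,0,0,0,6.5])

```text
clock: 39.65
tcp_pos: [0.4478, -0.3353, 0.1096]
ee_rot: [-2.057, -2.374, 0.0]
wrist_force: [-0.8, 0.9, 0.2]
opening: 0.747
grasp_force: 0.0
```

servo_tool(increments=[0,0,0,0,0,0,6.5,0,0,0,0,0,0,6.5,0,0,0,0,0,-4,6.5,0,0,0,0,0,-5,6.5,0,0,0,0,0,-5,6.5])

```text
clock: 40.28
tcp_pos: [0.4475, -0.3352, 0.2511]
ee_rot: [-2.057, -2.374, 0.0]
wrist_force: [1.5, 0.1, 0.8]
opening: 0.761
grasp_force: 0.0
```

servo_tool(increments=[0,0,0,0,0,0,6.5,0,0,0,0,0,0,6.5,0,0,0,0,0,0,6.5])

```text
clock: 40.65
tcp_pos: [0.4473, -0.3347, 0.2484]
ee_rot: [-2.056, -2.373, 0.001]
wrist_force: [-0.5, 0.4, -0.4]
opening: 0.76
grasp_force: 0.0
```

Run:
```python
from h import *
d=snap("wrist"); to((.448,-.335,.25))
q=proj(d,(.4482,-.335,.158)); x,y=[int(v) for v in q]; g=cv2.cvtColor(d["img"],cv2.COLOR_RGB2GRAY)
m=(g<60).astype(np.uint8); k=np.zeros_like(m); k[y-45:y+25,x-30:x+30]=1; c=big(m*k); print("handle blob",cv2.boundingRect(c),"pred top",q,"pred collar",proj(d,(.4482,-.335,.083)))
t=snap("top")
for n,lo,hi,roi in (("g",(40,80,40),(85,255,255),(240,250,290,300)),("y",(22,120,80),(35,255,255),(290,250,345,310)),("b",(100,100,50),(130,255,255),(335,260,390,315))):
    e=cv2.minAreaRect(big(mask(t,lo,hi,roi))); print(n,e[:2])
s=snap("scene","s_end")
for n,lo,hi,P in (("green",(40,120,40),(85,255,255),(.5947,-.211)),("yellow",(22,120,80),(35,255,255),(.6039,-.2755))):
    a=proj(s,(*P,.178));b=proj(s,(*P,.106)); x,y=[int(v) for v in a]
    c=big(mask(s,lo,hi,(x-20,y-10,x+20,int(b[1])+3))); print(n,cv2.boundingRect(c),a,b)
a=proj(s,(.4482,-.335,.158));b=proj(s,(.4482,-.335,.086)); print("stylus",a,b)
gs=cv2.cvtColor(s["img"],cv2.COLOR_RGB2GRAY); x,y=[int(v) for v in a]; k=np.zeros_like(gs); k[y-15:int(b[1])+3,x-15:x+15]=1
print(cv2.boundingRect(big(((gs<45)*k).astype(np.uint8))))
```

```text
tcp [ 0.4473 -0.3347  0.2484] yaw_y 8.2 zdir [-0.002  0.001 -1.   ] turn_z 0.0 shift_after_turn [-0.04  0.07 -0.16] q7 0.99 t 40.7 F [0.  0.2 0.2] grip 0.0 0.761
handle blob (311, 204, 29, 50) pred top [326.45374209 238.18211344] pred collar [325.97461023 210.5198839 ]
g ((263.0, 273.0), (24.0, 24.0))
y ((315.2500305175781, 278.7500305175781), (24.041629791259766, 24.748737335205078))
b ((346.0, 291.5), (23.0, 22.0))
green (255, 203, 15, 30) [260.12740458 205.12995042] [262.51553508 231.51717552]
yellow (225, 204, 18, 31) [231.33954315 206.48741495] [234.60106824 232.84763098]
stylus [222.21691332 180.401392  ] [225.35667657 204.83892608]
(223, 198, 4, 4)
```

```bash
python3 -c "
from workcell import arm; print(arm.close_job())"
```

```text
the job is handed in; nothing more can be done
None
```

The green and yellow sticks (blue was absent) were dipped in their own pots and hung in their flagged holes. The button was pressed fully down, the stylus went back in its stand, and the job was handed in at about 41 s; the blue pot was knocked aside during the run, apparently not by the arm.

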